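Load the green charging board into the spring board holder

TASK

Take the lime-green circuit board by its tall white module and load it into the spring board holder: push one short edge of the board in under the lip of the orange sprung jaw and drive that jaw well back, lower the board's other edge inside the black jaw until the board lies flat on the bed, then let go so that the springs centre it between the two jaws, square to the holder and about in the middle of its width. Leave the blue board where it lies.

Things in the scene. Friction and masses are not known exactly. Their poses are not given: they have to be found in the camera images.
- green_grip (a point): Lime-green rigid board, 130 (its x) x 80 x 5 mm, 0.16 kg, with a white upright module in its middle, 26 mm along x, 30 along y, top 65 mm above the board's underside; other parts under 3 mm high. The point is on the module's axis, 45 mm above the underside: grip here, closing along the board's x. z is up from the board. Turned by half a turn it is the same.
- blue_grip (a point): Bystander: a board of the same shape and size with a white module, but dark blue. The point lies in its module, 45 mm above its underside.
- holder: Grey board holder, fixed, 225 x 100 mm. Origin on the table midway between its jaws; x runs along it towards the orange jaw, z up. Flat bed 30 mm above the table. Black jaw: inner face at x = -59 mm, sprung outwards by 10 mm at most; lip reaches in to x = -55, 8.5 to 12 mm above the bed. Both jaws 100 mm wide, equal springs. End block behind the orange jaw, x 113 to 125, 26 mm above the bed.
- spring_jaw (a joint): Travel of the orange jaw towards the holder's +x, m: 0 at rest (inner face at x = 59 mm), 0.030 at its stop; 180 N/m, 1.4 N preload. Its lip overhangs 10 mm inwards, 16 to 19 mm above the bed: the board enters below it with its other edge raised about 12 degrees. Over 0.016 (0.024 is good) the board clears the black lip; let go, it slides back to centre, about 0.006.
Mind the look-alikes: they are no part of the job. What is shaped like the part that bears green_grip but turquoise is not meant.

How it is judged:
By the outcome, as a careful person would: the job done as asked, in the order asked, and still so for the second after the job is handed in, with the robot touching nothing.
It also fails if it takes over 38 s, if anything falls off the work surface, if the arm or the gripper's body presses on something with over 40 N, if the wrist force passes 120 N, or if a joint passes its speed limit or range.

ROBOT

A 7-joint arm with a two-finger parallel gripper is mounted at the origin on the work surface. World frame = base frame: x ahead of the robot, y to its left, z up, the work surface at z = 0. Lengths are in m, angles in rad, forces in N, time in s.
With the tool pointing down it reaches from about 0.425 to 1.025 m from the base axis. Payload 9.4 kg.
Tool frame: the origin (TCP) lies at the very end of the fingers, on their centre line; the grasp point (between the pads) lies 19 mm behind it; z points along the fingers, y is the direction in which the jaws open and shut (so a half turn about z gives the same grasp; the last joint's range is limited). The gripper opens to 85 mm and grips with 20 to 120 N. Pads are 22 mm wide; open, the fingers measure 114 mm over their backs; the gripper's body (76 mm by 85 mm) begins 54 mm behind the grasp point. The pads swing forward as they close: fully open they stand 13 mm farther back than shut.
Start: joints at [1.075, 0.599, -0.003, 1.599, 0.002, 0.943, -0.08], TCP at [0.295, -0.662, 0.231] pointing down, gripper open.
Joint ranges: [-2.57, 2.57], [-0.35, 1.97], [-1.29, 1.29], [0.11, 2.56], [-1.05, 4.19], [0.11, 1.86], [-2.63, 2.63]. Speed limits (rad/s): [2.22, 2.22, 3.01, 3.01, 3.14, 3.14, 3.14].

INTERFACE

Orientations are given as a rotation vector (axis times angle).
In Python, from station import * gives the robot as it stands. The module is installed in compiled form; this text tells all that it offers.
- The arm moves only by the tool carry_out, never from a script. Its argument "increments" is a list of rows, each an object with "xyz": the shift along the world's x, y, z in mm, a list of three; "angular": the turn, a rotation vector about the world's x, y, z in rad, a list of three; "fingers": the closure, from -1 (fully open) to 1 (shut). A call has 1 to 8 rows; each row is the pose to reach, as a shift and turn from the pose measured when the call began; what a row does not reach only later rows make up. A row lasts 1/10 s, in which the tool goes at most 50 mm and 8.59 degrees, less where a joint would pass 70% of its speed; a pose out of reach is approached as far as the arm can. A call with a gripper value outside its range is refused whole. The fingers move at their own pace and stop on an object; the grip force is fixed at half the most. Time passes only in rows, so rows that repeat a pose let the fingers close. It gives the time, the measured TCP pose, the force and the opening at its end, in the units of the state.
- get_state(): the state, without advancing time (a new reading comes with each control period).
- grab_frame(name): name is "scene" or "side" or "wrist"; returns (picture, depth): 420x560x3 uint8, red, green, blue; 420x560 float32, m along the optical axis (not along the pixel's ray), 0 where there is no reading.
- camera_params(name): a dict with "fx", "fy", "cx", "cy" (pixels), "camera_from_world" (4x4, takes a point from world to camera coordinates). Camera axes: x right, y up, looking along -z (the intrinsics and any distortion apply to the point x, -y, -z); pixel columns grow to the right and rows downward; lengths in m; the calibration is good to about 2 mm. The wrist camera is an equidistant fisheye: a pixel r from the principal point sees the ray r / f radians off the axis. A picture is of the moment at which its call begins: read the wrist's pose just before it. camera_params takes no time and is no camera call; for the wrist camera it gives the pose at the moment of the call.
- job_done(): hands the job in, once; it reports no verdict.
Trained networks look in the newest picture that a camera, given by its name, has taken for a name from the list of things; names that differ only in an ending like _2 or _b are one class to them, and where a whole thing is asked for, a point or a joint stands for the part that bears it (a point fixed in the world has none). Each returns a list of dicts, best first, with "score" (0 to 1); they miss things now and then, are a little off and sometimes report something else, mostly with a low value. They report only what shows in the picture. A call takes as long as a camera call. They do not tell look-alikes from the thing itself.
- boxes_of(camera, name): "position" ([row, column] in pixels, amid what is visible of it).
The state is a dict: "t": time; "qpos": joint angles; "joint_vel": joint speeds; "joint_efforts": joint torques, N m; "position": TCP position; "tcp_rot": TCP orientation; "ft_force": force on the tool from outside, world axes, zero at the start; "wrist_torque": the same for the moment, N m; "grip_width": finger opening in m.
Only numpy, scipy, OpenCV 4.12 (cv2) and the standard library are available. Lean on these libraries where they do the work, as an engineer would, in place of code of your own. Each camera call takes 0.05 s, during which the arm holds its last target. There are 200 camera calls.

## Working session

There is one attempt and no reset: what is moved stays moved. The work goes in short steps, Python scripts to look and compute and a tool call to move; the robot and the scene stay as the last step left them, time stands still between calls to the robot, and variables do not carry over. Pictures are saved under pics/ and viewed, about 8 in all and at most 12, crops included, and the job is handed in when it is done.

Besides the shell and the picture viewer there is one more tool, called by a JSON object that holds its "op" and its "data", one argument or row to a line. carry_out: Moves the arm, as the interface text tells. Its arguments: {"type":"object","properties":{"increments":{"type":"array"}},"required":["increments"]}

```bash
mkdir -p pics; cat > h.py <<'E'
from station import *
import numpy as np, cv2
from scipy.spatial.transform import Rotation as R
def cloud(d,p):
    r,c=np.mgrid[0:d.shape[0],0:d.shape[1]]
    X=np.stack([(c-p["cx"])/p["fx"]*d,-(r-p["cy"])/p["fy"]*d,-d,np.ones_like(d)],-1)
    return (X@np.linalg.inv(np.array(p["camera_from_world"])).T)[...,:3]
def save(n,im): cv2.imwrite(n,im[...,::-1])
E
python3 - <<'E'
from h import *
s=get_state();print({k:np.round(v,3) for k,v in s.items()})
ims=[]
for n in("scene","side"):
    im,d=grab_frame(n);p=camera_params(n);np.savez(n,im=im,P=cloud(d,p),d=d)
    save(f"pics/{n}.png",im)
    print(n,{k:p[k] for k in p})
    P=cloud(d,p)
    for o in("green_grip","blue_grip","holder","spring_jaw"):
        for b in boxes_of(n,o):
            r,c=map(int,b["position"]);print(o,b["score"],r,c,np.round(P[r,c],3),im[r,c])
E
```

```text
{'t': np.float64(0.0), 'qpos': array([ 1.075,  0.6  , -0.003,  1.6  ,  0.002,  0.943, -0.08 ]), 'joint_vel': array([ 0.001,  0.002,  0.   , -0.002,  0.002,  0.002,  0.   ]), 'joint_efforts': array([ 0.0000e+00, -7.7646e+01,  1.5650e+00, -2.5801e+01,  1.2000e-02,
        9.0000e-03,  0.0000e+00]), 'position': array([ 0.295, -0.662,  0.23 ]), 'tcp_rot': array([-3.071e+00, -6.530e-01,  1.000e-03]), 'ft_force': array([-0.108, -0.493,  0.138]), 'wrist_torque': array([-0.023,  0.019, -0.045]), 'grip_width': np.float64(0.085)}
scene {'fx': 407.17398287285687, 'fy': 407.17398287285687, 'cx': 275.88223990924564, 'cy': 207.94107127699024, 'camera_from_world': array([[ 0.31810934,  0.94794347, -0.01447874, -0.05917573],
       [-0.4692324 ,  0.17069781,  0.86641977,  0.20334321],
       [ 0.82378845, -0.26882232,  0.49910635, -1.37676308],
       [ 0.        ,  0.        ,  0.        ,  1.        ]])}
green_grip 0.96 205 154 [ 0.296 -0.363  0.006] [ 20 167 148]
green_grip 0.88 304 106 [ 0.66  -0.465  0.025] [ 8 65 59]
green_grip 0.83 340 223 [ 0.8   -0.292  0.02 ] [12 94 84]
blue_grip 0.59 214 
[... 282 characters left out ...]
rray([[-0.9932186 , -0.11614657, -0.00517591,  0.51436194],
       [ 0.05715423, -0.5265499 ,  0.84822084, -0.1433368 ],
       [-0.10124332,  0.84217289,  0.52961742, -1.05690782],
       [ 0.        ,  0.        ,  0.        ,  1.        ]])}
green_grip 0.7 162 254 [ 0.65  -0.455  0.017] [15 59 57]
green_grip 0.63 189 372 [ 0.286 -0.335  0.009] [16 63 59]
green_grip 0.6 189 196 [ 0.788 -0.266  0.017] [10 56 55]
green_grip 0.59 195 265 [ 0.584 -0.241  0.025] [96 98 90]
blue_grip 0.81 224 317 [ 0.435 -0.132  0.012] [95 98 89]
holder 0.66 315 277 [0.493 0.239 0.051] [225 116  44]
spring_jaw 0.68 318 277 [0.492 0.245 0.049] [225 115  45]
spring_jaw 0.2 196 263 [ 0.59  -0.241  0.021] [96 97 88]
```

View pics/scene.png

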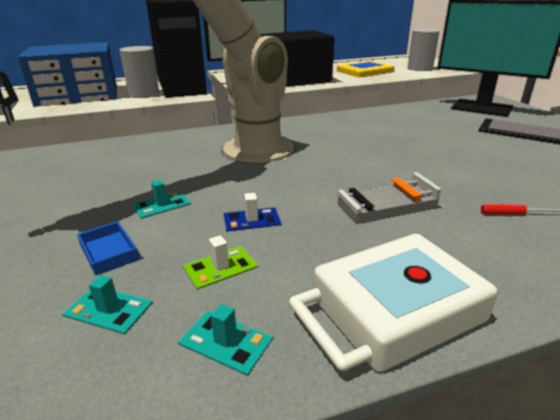

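View pics/side.png

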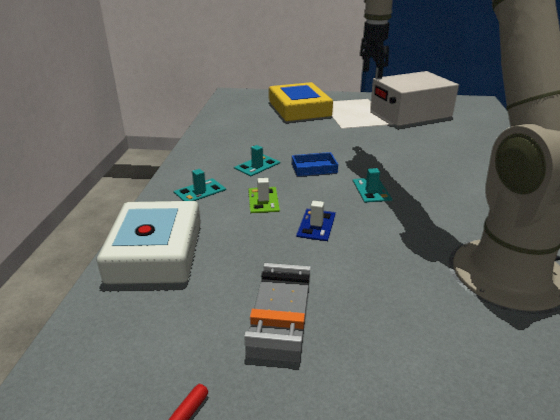

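The scene shows the lime board at about (row 266, col 220), and the holder at (198, 387) with its orange jaw towards +y. The blue board is at (218, 252). In the side view the lime board is at (198, 264) and the holder at (312, 279).

```bash
python3 - <<'E'
from h import *
for n in("scene","side"):
    z=np.load(n+".npz");im,P,d=z["im"],z["P"],z["d"]
    hsv=cv2.cvtColor(im,cv2.COLOR_RGB2HSV);h,s,v=cv2.split(hsv)
    def rep(name,m):
        q=P[m&(d>0)];print(n,name,len(q),"med",np.round(np.median(q,0),4),"lo",np.round(np.percentile(q,3,0),3),"hi",np.round(np.percentile(q,97,0),3));
        (c,wh,a)=cv2.minAreaRect((q[:,:2]*1000).astype(np.float32));print("  rect",np.round(c,1),np.round(wh,1),round(a,1))
        return q
    X,Y,Z=P[...,0],P[...,1],P[...,2]
    lime=cv2.morphologyEx(((h>30)&(h<50)&(s>150)&(v>60)).astype(np.uint8),cv2.MORPH_OPEN,np.ones((2,2)))>0
    rep("lime",lime)
    r=(X>.35)&(X<.62)&(Y>.05)&(Y<.36)
    rep("orange",r&(h>5)&(h<18)&(s>170)&(v>100))
    rep("holder",r&(Z>.02))
    near=(abs(X-.58)<.1)&(abs(Y+.22)<.09)
    rep("mod",near&(Z>.035)); rep("modtop",near&(Z>.0595))
    rep("boardpts",near&(Z>.0025)&(Z<.02)&lime)
E
```

```text
scene lime 1165 med [ 0.6096 -0.2659  0.0051] lo [ 0.561 -0.316  0.   ] hi [ 0.64  -0.192  0.008]
  rect [ 596.8 -254.6] [ 79.3 130. ] 12.8
scene orange 235 med [0.5051 0.2349 0.0491] lo [0.451 0.224 0.035] hi [0.543 0.244 0.051]
  rect [494.9 234.4] [23.  99.6] 88.1
scene holder 2533 med [0.5073 0.195  0.0316] lo [0.447 0.076 0.022] hi [0.543 0.293 0.056]
  rect [492.4 188.1] [228.6 105.6] 89.5
scene mod 328 med [ 0.6038 -0.2569  0.0574] lo [ 0.581 -0.27   0.036] hi [ 0.609 -0.242  0.066]
  rect [ 593.  -255.9] [31.1 26.9] 10.4
scene modtop 150 med [ 0.5971 -0.2562  0.0647] lo [ 0.579 -0.269  0.06 ] hi [ 0.608 -0.243  0.066]
  rect [ 592.7 -255.7] [30.8 26. ] 11.4
scene boardpts 938 med [ 0.6068 -0.2564  0.0053] lo [ 0.559 -0.308  0.003] hi [ 0.638 -0.193  0.008]
  rect [ 595.3 -254.2] [ 76.4 128.5] 12.9
side lime 438 med [ 0.5787 -0.2268  0.0058] lo [ 0.545 -0.302  0.   ] hi [ 0.63  -0.186  0.01 ]
  rect [ 588.  -248.2] [ 78.3 128. ] 11.9
side orange 494 med [0.4924 0.2391 0.0497] lo [0.447 0.228 0.046] hi [0.539 0.249 0.052]
  rect [491.  237.7] [101.5  37.9] 9.9
side holder 4636 med [0.4926 0.2275 0.0338] lo [0.446 0.086 0.026] hi [0.54  0.303 0.057]
  rect [493.5 189.7] [230.  100.4] 89.3
side mod 158 med [ 0.5918 -0.2448  0.0565] lo [ 0.576 -0.265  0.037] hi [ 0.608 -0.238  0.067]
  rect [ 592.9 -252.7] [29.4 29.6] 14.7
side modtop 65 med [ 0.5927 -0.2498  0.065 ] lo [ 0.578 -0.265  0.06 ] hi [ 0.608 -0.238  0.067]
  rect [ 593.  -252.9] [29.  29.4] 16.1
side boardpts 374 med [ 0.581  -0.2281  0.0061] lo [ 0.547 -0.296  0.003] hi [ 0.63  -0.188  0.01 ]
  rect [ 588.1 -246. ] [ 78.7 120.3] 9.7
```

{"op": "carry_out", "data": {
  "increments": [
    {"xyz": [298,407,-60],"angular": [0,0,-0.195],"fingers": -1},
    {"xyz": [298,407,-60],"angular": [0,0,-0.195],"fingers": -1},
    {"xyz": [298,407,-60],"angular": [0,0,-0.195],"fingers": -1},
    {"xyz": [298,407,-60],"angular": [0,0,-0.195],"fingers": -1},
    {"xyz": [298,407,-60],"angular": [0,0,-0.195],"fingers": -1},
    {"xyz": [298,407,-60],"angular": [0,0,-0.195],"fingers": -1},
    {"xyz": [298,407,-60],"angular": [0,0,-0.195],"fingers": -1},
    {"xyz": [298,407,-60],"angular": [0,0,-0.195],"fingers": -1}
  ]
}}

```text
t: 1.3
position: [0.5305, -0.3402, 0.1841]
tcp_rot: [3.122, 0.351, 0.001]
ft_force: [0.8, -1.0, 0.4]
grip_width: 0.0856
```

{"op": "carry_out", "data": {
  "increments": [
    {"xyz": [62,85,-34],"angular": [0,0,0],"fingers": -1},
    {"xyz": [62,85,-34],"angular": [0,0,0],"fingers": -1},
    {"xyz": [62,85,-34],"angular": [0,0,0],"fingers": -1},
    {"xyz": [62,85,-34],"angular": [0,0,0],"fingers": -1},
    {"xyz": [62,85,-34],"angular": [0,0,0],"fingers": -1}
  ]
}}

```text
t: 1.8
position: [0.5918, -0.2567, 0.1503]
tcp_rot: [3.121, 0.349, -0.0]
ft_force: [0.2, -1.1, -0.6]
grip_width: 0.0854
```

```bash
cat >> h.py <<'E'
def wcloud(d,p):
    r,c=np.mgrid[0:d.shape[0],0:d.shape[1]]
    u=(c-p["cx"])/p["fx"];v=(r-p["cy"])/p["fy"];t=np.hypot(u,v)+1e-9;k=np.tan(np.minimum(t,1.5))/t
    X=np.stack([u*k*d,-v*k*d,-d,np.ones_like(d)],-1)
    return (X@np.linalg.inv(np.array(p["camera_from_world"])).T)[...,:3]
E
python3 - <<'E'
from h import *
p=camera_params("wrist");im,d=grab_frame("wrist");save("pics/w1.png",im)
P=wcloud(d,p);X,Y,Z=P[...,0],P[...,1],P[...,2]
hsv=cv2.cvtColor(im,cv2.COLOR_RGB2HSV);h,s,v=cv2.split(hsv)
print(np.round(get_state()["position"],4),np.round(get_state()["tcp_rot"],4))
near=(abs(X-.593)<.1)&(abs(Y+.255)<.09)&(d>0)
lime=cv2.morphologyEx(((h>30)&(h<50)&(s>150)&(v>60)).astype(np.uint8),cv2.MORPH_OPEN,np.ones((2,2)))>0
for n,m in(("lime",lime&near),("top",near&(Z>.06)&(Z<.072)&(s<90)&(v>110))):
    q=P[m];print(n,len(q),np.round(np.median(q,0),4))
    if len(q)>5:print(cv2.minAreaRect((q[:,:2]*1000).astype(np.float32)))
E
```

```text
[ 0.5915 -0.2575  0.1505] [3.1208e+00 3.4660e-01 2.0000e-04]
lime 2670 [ 0.5824 -0.2177  0.0047]
((587.5324096679688, -233.24530029296875), (78.21527099609375, 82.18788146972656), 11.703741073608398)
top 1378 [ 0.5935 -0.2543  0.0646]
((592.3846435546875, -254.6121368408203), (30.39337730407715, 25.35701560974121), 11.755269050598145)
```

View pics/w1.png

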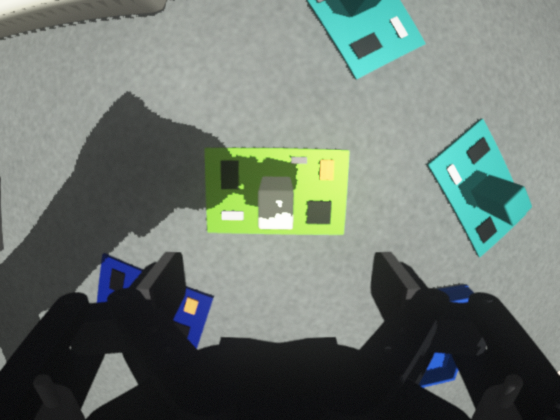

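The wrist view shows the lime board centred at about (192, 278), with its module at (203, 277) between the fingers and the neighbours clear. I'll descend and grip.

{"op": "carry_out", "data": {
  "increments": [
    {"xyz": [1,2.5,-40],"angular": [0,0,-0.012],"fingers": -1},
    {"xyz": [1,2.5,-75],"angular": [0,0,-0.012],"fingers": -1},
    {"xyz": [1,2.5,-100],"angular": [0,0,-0.012],"fingers": -1},
    {"xyz": [1,2.5,-116],"angular": [0,0,-0.012],"fingers": -1},
    {"xyz": [1,2.5,-124],"angular": [0,0,-0.012],"fingers": -1},
    {"xyz": [1,2.5,-124],"angular": [0,0,-0.012],"fingers": -1},
    {"xyz": [1,2.5,-124],"angular": [0,0,-0.012],"fingers": 1},
    {"xyz": [1,2.5,-124],"angular": [0,0,-0.012],"fingers": 1}
  ]
}}

```text
t: 2.65
position: [0.5932, -0.2554, 0.0279]
tcp_rot: [3.122, 0.328, 0.003]
ft_force: [0.3, -0.0, 0.3]
grip_width: 0.0588
```

{"op": "carry_out", "data": {
  "increments": [
    {"xyz": [0,0,0],"angular": [0,0,0],"fingers": 1},
    {"xyz": [0,0,0],"angular": [0,0,0],"fingers": 1},
    {"xyz": [0,0,0],"angular": [0,0,0],"fingers": 1},
    {"xyz": [0,0,0],"angular": [0,0,0],"fingers": 1}
  ]
}}

```text
t: 3.05
position: [0.5938, -0.2555, 0.0289]
tcp_rot: [3.121, 0.328, 0.005]
ft_force: [-0.7, -0.3, 6.8]
grip_width: 0.0256
```

{"op": "carry_out", "data": {
  "increments": [
    {"xyz": [0,0,30],"angular": [0,0,0],"fingers": 1},
    {"xyz": [0,0,75],"angular": [0,0,0],"fingers": 1},
    {"xyz": [-5,15,110],"angular": [0,0,-0.04],"fingers": 1},
    {"xyz": [-15,50,130],"angular": [0,0,-0.08],"fingers": 1},
    {"xyz": [-26,95,140],"angular": [0,0,-0.12],"fingers": 1},
    {"xyz": [-38,140,140],"angular": [0,0,-0.16],"fingers": 1},
    {"xyz": [-50,185,140],"angular": [0,0,-0.19],"fingers": 1},
    {"xyz": [-62,230,140],"angular": [0,0,-0.218],"fingers": 1}
  ]
}}

```text
t: 3.85
position: [0.5309, -0.0239, 0.1691]
tcp_rot: [3.138, -0.016, 0.005]
ft_force: [-0.1, 0.8, -2.5]
grip_width: 0.0254
```

```bash
cat > look.py <<'E'
from h import *
import sys
# holder refit while visible: long-side edges & end block
n="side";im,d=grab_frame(n);P=cloud(d,camera_params(n));save("pics/"+sys.argv[1],cv2.resize(im[150:400,180:400],None,fx=2.4,fy=2.4))
s=get_state();print(np.round(s["position"],4),np.round(s["tcp_rot"],4),s["grip_width"])
hsv=cv2.cvtColor(im,cv2.COLOR_RGB2HSV);h,sa,v=cv2.split(hsv);X,Y,Z=P[...,0],P[...,1],P[...,2]
r=(X>.38)&(X<.6)&(Y>.05)&(Y<.36)
o=P[r&(h>4)&(h<18)&(sa>170)&(v>100)&(Z>.044)]
print("orange top y",np.round(np.percentile(o,[5,50,95],axis=0),4).tolist())
E
python3 look.py s2.png
```

```text
[ 0.5286 -0.0149  0.1686] [-3.1405  0.0045 -0.    ] 0.02545540749977711
orange top y [[0.4485, 0.228, 0.0453], [0.4927, 0.2402, 0.0496], [0.5374, 0.2486, 0.0515]]
```

View pics/s2.png

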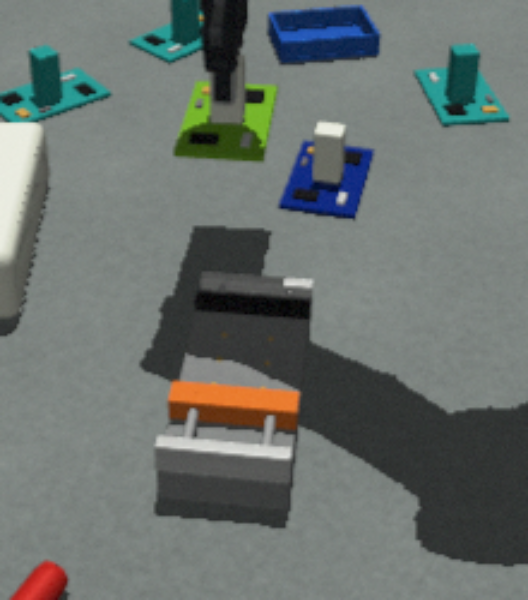

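The side crop shows the board held level above the table on its way to the holder, the holder empty, and the orange jaw at rest at about crop (400, 235). The blue board is undisturbed.

```bash
python3 - <<'E'
from h import *
for n in("scene","side"):
    z=np.load(n+".npz");im,P,d=z["im"],z["P"],z["d"];X,Y,Z=P[...,0],P[...,1],P[...,2]
    h,s,v=cv2.split(cv2.cvtColor(im,cv2.COLOR_RGB2HSV));r=(X>.4)&(X<.58)&(Y>.06)&(Y<.33)&(d>0)
    o=P[r&(h>4)&(h<18)&(s>150)&(Z>.047)&(Z<.052)]
    f=cv2.fitLine((o[:,:2]*1000).astype(np.float32),cv2.DIST_HUBER,0,.01,.01).ravel();print(n,"orange angle",np.degrees(np.arctan2(f[1],f[0])),f[2:],np.percentile(o,[3,97],axis=0).round(4).tolist())
    b=P[r&(Z>.053)&(Z<.06)];print("endblock",np.percentile(b,[3,50,97],axis=0).round(4).tolist())
    H=P[r&(Z>.025)];y=np.arange(.09,.3,.01);L=[np.percentile(H[abs(H[:,1]-a)<.005][:,0],[3,97]) for a in y];L=np.array(L)
    print("edges slope deg",np.degrees([np.polyfit(y,L[:,i],1)[0] for i in(0,1)]),np.median(L,0))
for n in("scene","side"):
    im,d=grab_frame(n);P=cloud(d,camera_params(n));X,Y,Z=P[...,0],P[...,1],P[...,2]
    h,s,v=cv2.split(cv2.cvtColor(im,cv2.COLOR_RGB2HSV))
    m=cv2.morphologyEx(((h>30)&(h<50)&(s>150)&(v>40)).astype(np.uint8),cv2.MORPH_OPEN,np.ones((2,2)))>0
    q=P[m&(d>0)&(Z>.12)];print(n,len(q),cv2.minAreaRect((q[:,:2]*1000).astype(np.float32)))
    A=np.c_[q[:,:2]-q[:,:2].mean(0),np.ones(len(q))];print("plane",np.linalg.lstsq(A,q[:,2],rcond=None)[0],np.median(q[:,2]))
s=get_state();print(s["t"],s["position"],s["tcp_rot"])
E
```

```text
scene orange angle -0.687133 [497.89548 234.44257] [[0.4494, 0.2242, 0.0476], [0.5421, 0.2455, 0.051]]
endblock [[0.4463, 0.2872, 0.0535], [0.4953, 0.2917, 0.0561], [0.5425, 0.3002, 0.0579]]
edges slope deg [2.1493877  0.59573367] [0.44768335 0.54239125]
side orange angle -1.3240329 [492.75345 238.33298] [[0.447, 0.2271, 0.0475], [0.5401, 0.2489, 0.0516]]
endblock [[0.4475, 0.2907, 0.0535], [0.4934, 0.2976, 0.0564], [0.5419, 0.3031, 0.0586]]
edges slope deg [-0.56707911 -0.62232114] [0.44556019 0.53978076]
scene 677 ((531.03515625, -15.365943908691406), (132.01588439941406, 75.73226928710938), 89.01056671142578)
plane [-0.03989525  0.00667508  0.14489301] 0.1450187277082186
side 633 ((526.5775756835938, -14.073486328125), (75.28948974609375, 126.37068939208984), 0.006540689151734114)
plane [ 0.01266033 -0.01498382  0.14608813] 0.14587936959917402
4.0 [ 0.53094251 -0.02170823  0.16892518] [ 3.13932511 -0.00371713  0.00340296]
```

{"op": "carry_out", "data": {
  "increments": [
    {"xyz": [-8,40,0],"angular": [0,0,0],"fingers": 1},
    {"xyz": [-16,80,0],"angular": [-0.05,0,0],"fingers": 1},
    {"xyz": [-24,118,0],"angular": [-0.1,0,0],"fingers": 1},
    {"xyz": [-31,150,-15],"angular": [-0.16,0,0],"fingers": 1},
    {"xyz": [-36.5,172,-40],"angular": [-0.21,0,0],"fingers": 1},
    {"xyz": [-36.5,180,-59],"angular": [-0.21,0,0],"fingers": 1},
    {"xyz": [-36.5,180,-59],"angular": [-0.21,0,0],"fingers": 1},
    {"xyz": [-36.5,180,-59],"angular": [-0.21,0,0],"fingers": 1}
  ]
}}

```text
t: 4.8
position: [0.4949, 0.1567, 0.1101]
tcp_rot: [2.928, -0.005, 0.003]
ft_force: [0.6, -0.9, -1.0]
grip_width: 0.0255
```

```bash
python3 look.py s3.png; python3 -c "
from h import *
for n in('scene','side'):
    im,d=grab_frame(n);P=cloud(d,camera_params(n));X,Y,Z=P[...,0],P[...,1],P[...,2]
    h,s,v=cv2.split(cv2.cvtColor(im,cv2.COLOR_RGB2HSV))
    m=cv2.morphologyEx(((h>30)&(h<50)&(s>150)&(v>40)).astype(np.uint8),cv2.MORPH_OPEN,np.ones((2,2)))>0
    q=P[m&(d>0)];A=np.c_[q[:,:2]-[.494,.223],np.ones(len(q))];print(n,len(q),np.percentile(q,[1,50,99],axis=0).round(4).tolist(),'plane',np.linalg.lstsq(A,q[:,2],rcond=None)[0],cv2.minAreaRect((q[:,:2]*1000).astype(np.float32)))
s=get_state();print(s['position'],s['tcp_rot'])"
```

```text
[0.4952 0.1564 0.1107] [ 2.9289 -0.0071  0.004 ] 0.02555599465655036
orange top y [[0.4457, 0.2286, 0.0448], [0.4606, 0.2428, 0.0493], [0.5404, 0.2492, 0.0514]]
scene 426 [[0.4056, 0.0857, 0.0088], [0.5145, 0.1331, 0.0912], [0.5348, 0.237, 0.1021]] plane [ 0.23443948 -0.3103705   0.05836058] ((450.3723449707031, 163.3014373779297), (169.517578125, 157.9064178466797), 0.4477640986442566)
side 1274 [[0.4545, 0.0114, 0.0018], [0.483, 0.1746, 0.083], [0.53, 0.2339, 0.1882]] plane [0.09243212 0.08500083 0.08663287] ((492.22186279296875, 103.20684814453125), (279.2749938964844, 79.57662200927734), 88.74130249023438)
[0.49536939 0.1565672  0.11109775] [ 2.92988849 -0.00788481  0.0052487 ]
```

View pics/s3.png

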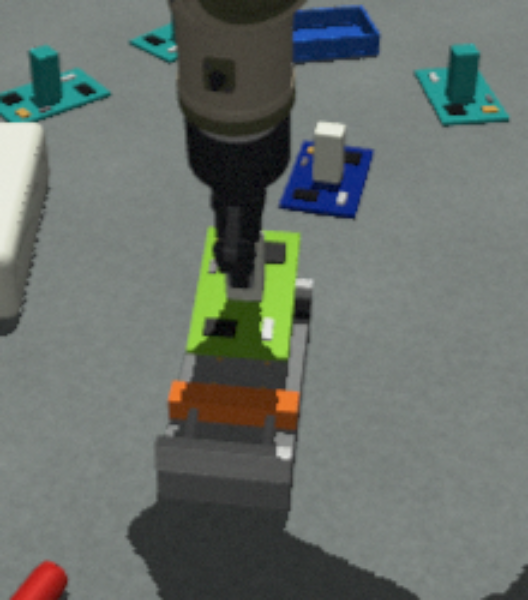

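The side crop shows the board tilted above the bed, its front edge (crop row 355) short of the orange jaw (row 395) and parallel to it. Next I descend and then push.

{"op": "carry_out", "data": {
  "increments": [
    {"xyz": [-0.5,0,-15],"angular": [0,0,0],"fingers": 1},
    {"xyz": [-0.5,0,-28],"angular": [0,0,0],"fingers": 1},
    {"xyz": [-0.5,0,-35],"angular": [0,0,0],"fingers": 1},
    {"xyz": [-0.5,0,-36.5],"angular": [0,0,0],"fingers": 1},
    {"xyz": [-0.5,0,-36.5],"angular": [0,0,0],"fingers": 1},
    {"xyz": [-0.5,5,-36.5],"angular": [0,0,0],"fingers": 1},
    {"xyz": [-0.5,10,-36.5],"angular": [0,0,0],"fingers": 1},
    {"xyz": [-0.5,14,-36.5],"angular": [0,0,0],"fingers": 1}
  ]
}}

```text
t: 5.75
position: [0.495, 0.1715, 0.0748]
tcp_rot: [2.93, -0.007, 0.006]
ft_force: [-0.4, -0.8, -1.4]
grip_width: 0.0255
```

{"op": "carry_out", "data": {
  "increments": [
    {"xyz": [-0.5,5,0],"angular": [0,0,0],"fingers": 1},
    {"xyz": [-0.5,10,0],"angular": [0,0,0],"fingers": 1},
    {"xyz": [-0.5,15,0],"angular": [0,0,0],"fingers": 1},
    {"xyz": [-0.5,20,0],"angular": [0,0,0],"fingers": 1},
    {"xyz": [-0.5,25,0],"angular": [0,0,0],"fingers": 1},
    {"xyz": [-0.5,29,0],"angular": [0,0,0],"fingers": 1},
    {"xyz": [-0.5,31,0],"angular": [0,0,0],"fingers": 1},
    {"xyz": [-0.5,31,0],"angular": [0,0,0],"fingers": 1}
  ]
}}

```text
t: 6.55
position: [0.4946, 0.2021, 0.0749]
tcp_rot: [2.93, -0.008, 0.006]
ft_force: [1.7, -5.9, 0.5]
grip_width: 0.0255
```

```bash
python3 look.py s4.png; python3 -c "
from h import *
s=get_state();print(s['ft_force'],s['position'],s['tcp_rot'])"
```

```text
[0.4946 0.2019 0.0749] [ 2.9294 -0.0082  0.0057] 0.025565520599680255
orange top y [[0.446, 0.2534, 0.0447], [0.4798, 0.2657, 0.0491], [0.5407, 0.2736, 0.0514]]
[ 1.96724689 -5.95196136  0.05124993] [0.49456389 0.20192743 0.07488197] [ 2.92943258 -0.00824503  0.00567239]
```

View pics/s4.png

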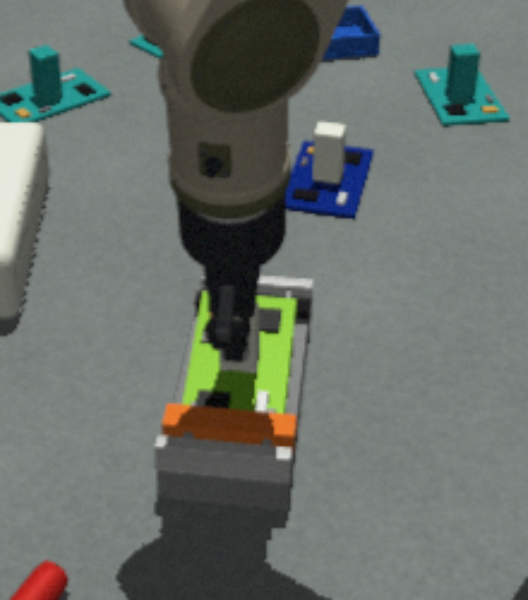

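The orange jaw has been driven back about 25 mm, which the 5.9 N force agrees with. The board edge is under the lip and the rear edge stands clear above the black jaw. Now I lower it to flat.

{"op": "carry_out", "data": {
  "increments": [
    {"xyz": [-0.5,-2.1,-3.9],"angular": [0.052,0,0],"fingers": 1},
    {"xyz": [-0.5,-3.9,-7.6],"angular": [0.102,0,0],"fingers": 1},
    {"xyz": [-0.5,-5.8,-11.8],"angular": [0.157,0,0],"fingers": 1},
    {"xyz": [-0.5,-7.4,-15.5],"angular": [0.212,0,0],"fingers": 1},
    {"xyz": [-0.5,-7.4,-16.3],"angular": [0.212,0,0],"fingers": 1},
    {"xyz": [-0.5,-7.4,-16.3],"angular": [0.212,0,0],"fingers": 1},
    {"xyz": [-0.5,-7.4,-16.3],"angular": [0.212,0,0],"fingers": 1}
  ]
}}

```text
t: 7.3
position: [0.494, 0.1929, 0.0588]
tcp_rot: [3.14, -0.013, 0.004]
ft_force: [-0.5, -8.2, 4.7]
grip_width: 0.0253
```

```bash
python3 look.py s5.png; python3 -c "
from h import *
s=get_state();print(s['ft_force'],s['wrist_torque'],s['position'],s['tcp_rot'])"
```

```text
[0.494  0.193  0.0588] [ 3.14   -0.0128  0.0041] 0.025583629930307498
orange top y [[0.446, 0.2522, 0.0444], [0.4731, 0.2693, 0.0476], [0.5367, 0.2718, 0.051]]
[ 0.79484468 -7.93909202  4.15776561] [-1.73116083 -0.04339236 -0.19945678] [0.49399805 0.19299199 0.05878916] [ 3.14000373 -0.01277468  0.00413693]
```

View pics/s5.png

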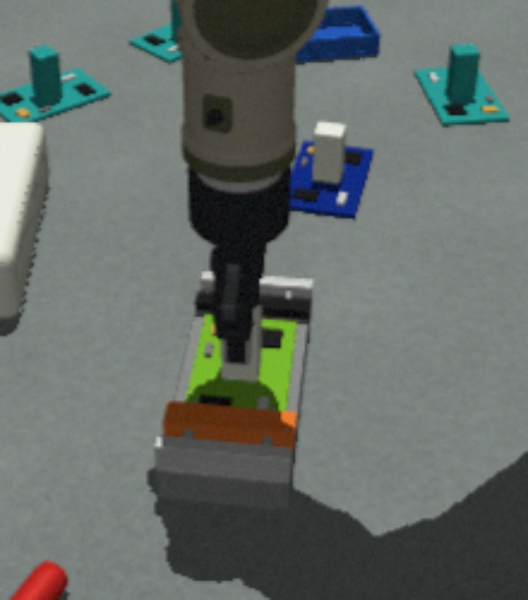

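```bash
cat > plane.py <<'E'
from h import *
for n in('scene','side'):
    im,d=grab_frame(n);P=cloud(d,camera_params(n));X,Y,Z=P[...,0],P[...,1],P[...,2]
    h,s,v=cv2.split(cv2.cvtColor(im,cv2.COLOR_RGB2HSV))
    m=cv2.erode(((h>30)&(h<50)&(s>150)&(v>40)&(Z>.025)&(Z<.055)&(d>0)).astype(np.uint8),np.ones((3,3)))>0
    q=P[m]
    for _ in range(3):
        A=np.c_[q[:,:2]-[.494,.19],np.ones(len(q))];c=np.linalg.lstsq(A,q[:,2],rcond=None)[0];e=abs(A@c-q[:,2]);q=q[e<max(.0015,2*np.median(e))]
    print(n,len(q),'slopes deg',np.degrees(c[:2]).round(2),'z',c[2].round(4),np.percentile(q,[1,99],axis=0).round(4).tolist(),[np.round(a,1) for a in cv2.minAreaRect((q[:,:2]*1000).astype(np.float32))])
E
python3 plane.py
```

```text
scene 222 slopes deg [ 0.18 -0.09] z 0.0355 [[0.4634, 0.13, 0.0342], [0.5326, 0.2478, 0.0369]] [array([497.5, 189.4]), array([120.5,  71.7]), np.float64(89.4)]
side 412 slopes deg [0.22 0.  ] z 0.0359 [[0.4554, 0.1328, 0.0345], [0.5284, 0.2303, 0.0373]] [array([492. , 180.7]), array([101.2,  73.6]), np.float64(89.6)]
```

The board is flat (slope under 0.25°, top at z ≈ 0.0355) and its rear edge is inside the black lip, with the jaw still driven back. Now I release it.

{"op": "carry_out", "data": {
  "increments": [
    {"xyz": [0,0,0],"angular": [0,0,0],"fingers": -1},
    {"xyz": [0,0,0],"angular": [0,0,0],"fingers": -1},
    {"xyz": [0,0,0],"angular": [0,0,0],"fingers": -1},
    {"xyz": [0,0,0],"angular": [0,0,0],"fingers": -1},
    {"xyz": [0,0,0],"angular": [0,0,0],"fingers": -1},
    {"xyz": [0,0,0],"angular": [0,0,0],"fingers": -1},
    {"xyz": [0,0,0],"angular": [0,0,0],"fingers": -1}
  ]
}}

```text
t: 8.15
position: [0.494, 0.1933, 0.0588]
tcp_rot: [3.14, -0.012, 0.004]
ft_force: [-1.1, -0.4, -0.1]
grip_width: 0.0856
```

{"op": "carry_out", "data": {
  "increments": [
    {"xyz": [0,0,20],"angular": [0,0,0],"fingers": -1},
    {"xyz": [0,0,50],"angular": [0,0,0],"fingers": -1},
    {"xyz": [0,0,90],"angular": [0,0,0],"fingers": -1},
    {"xyz": [0,0,130],"angular": [0,0,0],"fingers": -1},
    {"xyz": [0,-40,150],"angular": [0,0,0],"fingers": -1},
    {"xyz": [0,-80,160],"angular": [0,0,0],"fingers": -1},
    {"xyz": [0,-110,160],"angular": [0,0,0],"fingers": -1},
    {"xyz": [0,-110,160],"angular": [0,0,0],"fingers": -1}
  ]
}}

```text
t: 8.95
position: [0.4938, 0.0789, 0.2195]
tcp_rot: [3.139, -0.021, 0.006]
ft_force: [-0.8, 0.1, -0.6]
grip_width: 0.0852
```

```bash
python3 look.py s6.png; python3 plane.py
```

```text
[0.494  0.0813 0.2192] [ 3.1399 -0.0181  0.0054] 0.08543983770448846
orange top y [[0.4604, 0.2364, 0.0445], [0.5335, 0.2527, 0.0475], [0.5421, 0.2552, 0.0504]]
scene 206 slopes deg [-0.02 -1.53] z 0.0368 [[0.4621, 0.1213, 0.0347], [0.5331, 0.2332, 0.0397]] [array([496.9, 177.7]), array([ 73.2, 114.5]), np.float64(0.3)]
side 396 slopes deg [-0.27 -1.22] z 0.0372 [[0.4547, 0.1187, 0.0356], [0.5283, 0.2139, 0.0399]] [array([491.5, 167.1]), array([98.5, 74.8]), np.float64(89.9)]
```

View pics/s6.png

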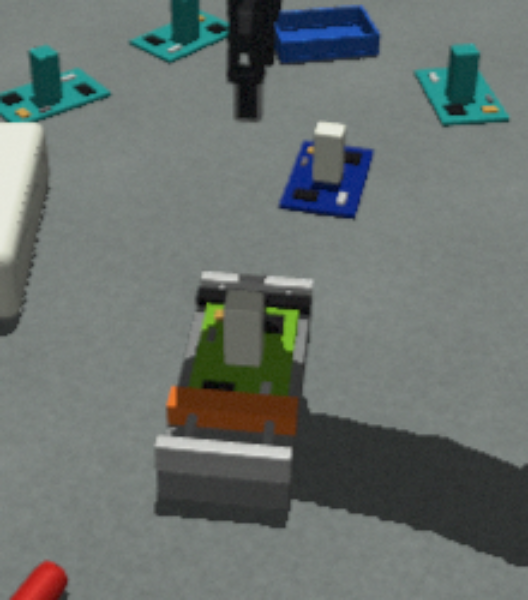

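The crop shows the board between the jaws and centred, with the orange jaw about 6 mm back. The fit says it isn't flat, though: the black-side edge stands about 3 mm up (1.3°), jammed against the underside of the black lip. I'll press lightly with shut fingers on the black side of the module's top to seat it.

{"op": "carry_out", "data": {
  "increments": [
    {"xyz": [0,30,0],"angular": [0,0,0],"fingers": 1},
    {"xyz": [0,60,-20],"angular": [0,0,0],"fingers": 1},
    {"xyz": [0,85,-50],"angular": [0,0,0],"fingers": 1},
    {"xyz": [0,87,-80],"angular": [0,0,0],"fingers": 1},
    {"xyz": [0,87,-100],"angular": [0,0,0],"fingers": 1},
    {"xyz": [0,87,-110],"angular": [0,0,0],"fingers": 1},
    {"xyz": [0,87,-112],"angular": [0,0,0],"fingers": 1},
    {"xyz": [0,87,-112],"angular": [0,0,0],"fingers": 1}
  ]
}}

```text
t: 9.9
position: [0.4942, 0.1711, 0.107]
tcp_rot: [3.141, -0.012, 0.005]
ft_force: [0.3, 0.0, 0.2]
grip_width: 0.0002
```

```bash
python3 plane.py; python3 -c "
from h import *
for n in('scene','side'):
    im,d=grab_frame(n);P=cloud(d,camera_params(n));h,s,v=cv2.split(cv2.cvtColor(im,cv2.COLOR_RGB2HSV));X,Y,Z=P[...,0],P[...,1],P[...,2]
    q=P[(d>0)&(abs(X-.494)<.03)&(abs(Y-.177)<.03)&(Z>.05)&(Z<.1)&(s<90)&(v>60)];print(n,len(q),np.percentile(q,[2,50,98],axis=0).round(4).tolist())
s=get_state();print(s['position'],s['ft_force'],s['grip_width'])"
```

```text
scene 212 slopes deg [ 0.04 -1.55] z 0.0369 [[0.4626, 0.1206, 0.0347], [0.5328, 0.2326, 0.0397]] [array([497.7, 177.2]), array([114.4,  71.4]), np.float64(89.1)]
side 407 slopes deg [-0.15 -1.65] z 0.0373 [[0.4548, 0.1205, 0.0358], [0.5281, 0.2143, 0.0402]] [array([491.1, 167.9]), array([75.1, 98. ]), np.float64(0.1)]
scene 328 [[0.4789, 0.1625, 0.0509], [0.5038, 0.1687, 0.0782], [0.5085, 0.1882, 0.0981]]
side 422 [[0.4776, 0.168, 0.0514], [0.491, 0.1896, 0.0845], [0.5061, 0.1925, 0.0989]]
[0.49456653 0.17090638 0.10774404] [-0.06776031 -0.50103868 -0.02514006] 0.00014491977568472473
```

{"op": "carry_out", "data": {
  "increments": [
    {"xyz": [0,-3,-6],"angular": [0,0,0],"fingers": 1},
    {"xyz": [0,-3,-9],"angular": [0,0,0],"fingers": 1},
    {"xyz": [0,-3,-10],"angular": [0,0,0],"fingers": 1},
    {"xyz": [0,-3,-11],"angular": [0,0,0],"fingers": 1},
    {"xyz": [0,-3,-11.5],"angular": [0,0,0],"fingers": 1},
    {"xyz": [0,-3,-11.5],"angular": [0,0,0],"fingers": 1}
  ]
}}

```text
t: 10.7
position: [0.4946, 0.1679, 0.0962]
tcp_rot: [3.141, -0.013, 0.007]
ft_force: [0.3, -0.3, 0.1]
grip_width: -0.0003
```

```bash
python3 plane.py; python3 -c "
from h import *
s=get_state();print(s['position'],s['ft_force'])"
```

```text
scene 205 slopes deg [-0.29 -0.75] z 0.0364 [[0.4627, 0.1222, 0.0349], [0.5317, 0.234, 0.0382]] [array([497.4, 178.3]), array([113.6,  69.5]), np.float64(88.5)]
side 416 slopes deg [-0.21 -0.66] z 0.0366 [[0.4544, 0.1176, 0.035], [0.5281, 0.2132, 0.0384]] [array([492. , 166.4]), array([98.6, 76. ]), np.float64(89.0)]
[0.4946156  0.1679899  0.09623245] [ 0.3890831  -0.30614458 -0.22945327]
```

Pressing is working: the slope has dropped to 0.7°. I'll go on down until the board seats.

{"op": "carry_out", "data": {
  "increments": [
    {"xyz": [0,0,-0.5],"angular": [0,0,0],"fingers": 1},
    {"xyz": [0,0,-1],"angular": [0,0,0],"fingers": 1},
    {"xyz": [0,0,-1.5],"angular": [0,0,0],"fingers": 1},
    {"xyz": [0,0,-1.8],"angular": [0,0,0],"fingers": 1},
    {"xyz": [0,0,-1.8],"angular": [0,0,0],"fingers": 1}
  ]
}}

```text
t: 11.3
position: [0.4947, 0.168, 0.0951]
tcp_rot: [-3.141, 0.013, -0.008]
ft_force: [-1.1, -1.0, 10.3]
grip_width: 0.0001
```

```bash
python3 plane.py; python3 -c "
from h import *
s=get_state();print(s['position'],s['ft_force'])"
```

```text
scene 196 slopes deg [-0.13  0.24] z 0.0356 [[0.4608, 0.1242, 0.0343], [0.5323, 0.2338, 0.0369]] [array([496.4, 179.2]), array([110.4,  72.6]), np.float64(89.5)]
side 420 slopes deg [0.04 0.13] z 0.036 [[0.4546, 0.1181, 0.0345], [0.5282, 0.2146, 0.0374]] [array([491.9, 166. ]), array([101.2,  75.5]), np.float64(88.6)]
[0.49467963 0.16797571 0.09507981] [-2.02307258 -0.97167316 10.69055341]
```

It's flat and seated: 10 N on a rigid stop, module top at 0.095 as expected. I'll lift straight off and check.

{"op": "carry_out", "data": {
  "increments": [
    {"xyz": [0,0,5],"angular": [0,0,0],"fingers": 1},
    {"xyz": [0,0,30],"angular": [0,0,0],"fingers": 1},
    {"xyz": [0,0,70],"angular": [0,0,0],"fingers": 1},
    {"xyz": [0,-40,110],"angular": [0,0,0],"fingers": 1},
    {"xyz": [0,-85,130],"angular": [0,0,0],"fingers": 1},
    {"xyz": [0,-130,140],"angular": [0,0,0],"fingers": 1},
    {"xyz": [0,-170,140],"angular": [0,0,0],"fingers": 1},
    {"xyz": [0,-170,140],"angular": [0,0,0],"fingers": 1}
  ]
}}

```text
t: 12.2
position: [0.4943, -0.0079, 0.2361]
tcp_rot: [3.14, -0.025, 0.01]
ft_force: [0.4, 0.6, 0.2]
grip_width: 0.0
```

```bash
python3 look.py s7.png; python3 plane.py; python3 - <<'E'
from h import *
im,d=grab_frame("scene");save("pics/c7.png",cv2.resize(im[140:300,200:460],None,fx=3,fy=3))
for n in('scene','side'):
    im,d=grab_frame(n);P=cloud(d,camera_params(n));h,s,v=cv2.split(cv2.cvtColor(im,cv2.COLOR_RGB2HSV));X,Y,Z=P[...,0],P[...,1],P[...,2]
    q=P[(d>0)&(abs(X-.494)<.03)&(abs(Y-.177)<.03)&(Z>.088)&(Z<.1)];print(n,cv2.minAreaRect((q[:,:2]*1000).astype(np.float32)),np.median(q[:,2]))
E
```

```text
[ 0.4945 -0.0049  0.2357] [ 3.1411 -0.0213  0.0091] 3.6583921844722742e-06
orange top y [[0.4498, 0.2337, 0.0464], [0.494, 0.2459, 0.0497], [0.5379, 0.2545, 0.0515]]
scene 192 slopes deg [ 0.08 -0.04] z 0.0354 [[0.4624, 0.125, 0.0341], [0.5327, 0.2349, 0.0368]] [array([497.5, 179.7]), array([111.9,  71.7]), np.float64(88.5)]
side 378 slopes deg [0.1  0.18] z 0.036 [[0.4546, 0.1181, 0.0344], [0.5283, 0.2145, 0.0374]] [array([491.4, 165.7]), array([100.2,  74. ]), np.float64(89.1)]
scene ((493.0684814453125, 174.85987854003906), (30.83622169494629, 26.4538516998291), 0.5270500779151917) 0.09460049914509638
side ((492.5357360839844, 178.1728515625), (26.873937606811523, 29.758712768554688), 89.33849334716797) 0.09528522018049379
```

View pics/c7.png

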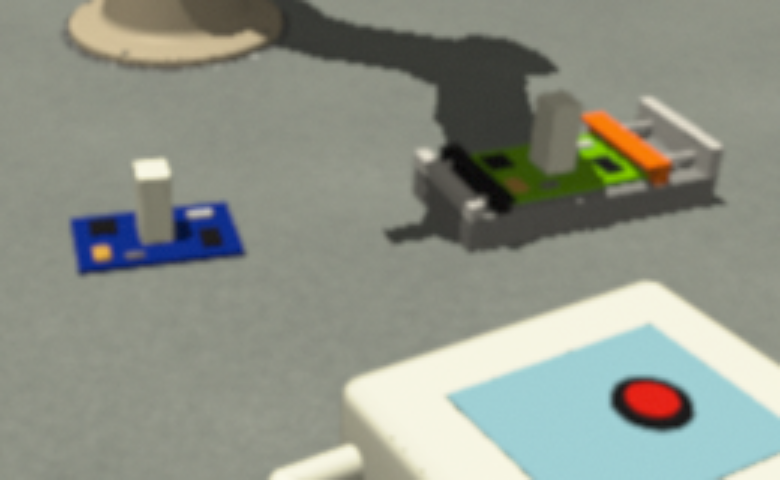

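The picture shows the board lying flat between the black jaw (crop 175, 475) and the orange jaw (145, 625). The blue board (235, 160) is where it was.

```bash
python3 -c "
from station import *
print(job_done())"
```

```text
the job is handed in; nothing more can be done
None
```

The lime-green board is loaded in the spring holder, flat and centred, and I handed the job in at about 12.5 s of the 38 s allowed.

**What I did:** I gripped the board by its white module and tilted it about 12°. I pushed one short edge under the orange lip, which drove that jaw back about 24–25 mm (5.9 N). I then lowered the other edge inside the black jaw until the board measured flat, and let go.

**One thing went wrong:** on release the springs centred the board, but its black-side edge rode up about 3 mm (1.3–1.6°) against the underside of the black lip. I pressed the top of the module with shut fingers at about 10 N until the board seated, then withdrew. So the board needed that extra press after letting go.

**Last checks, with the robot clear:**
- **Flat:** the board's slope is 0.2° or less, and its top is at z ≈ 35.5 mm against 35 mm expected.
- **Centred along the holder:** the orange jaw is about 6 mm back. The two cameras put the module centre at 174.9 and 178.2 mm, against a holder centre of about 176.5 mm.
- **Across the width and square:** the module is within about 1 mm of the middle. The board is within about 1° of the holder, which is roughly the measuring accuracy.
- **Blue board:** it looks unmoved in the pictures; I did not measure it.

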